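Hold a wound coil's tongue in the tester's slot

TASK

Slide the coil on the green bobbin straight up off its post and pass its flat tongue level, from the robot's side, through the slot in the yellow guard plate of the coil tester. Finish while still holding the coil there in the gripper for its reading: at least 30 mm of the tongue inside the slot, the rest of the bobbin clear in front of the plate, still, and touching the tester lightly at most; do not let go. Leave the blue coil on its post and the other things on the bench where they are.

Things in the scene. Friction and masses are not known exactly. Their poses are not given: they have to be found in the camera images.
- coil_mid (a point): the coil to test: copper winding (48 mm across) on a GREEN bobbin, 48 mm tall, 0.16 kg, through bore 21 mm. Point on its axis, half-way up, 24 mm above its underside. z up along the bore, x along the tongue. From below: a disc 72 mm across, 6 mm thick, with the tongue in its plane; the winding from 6 to 32 mm; a square block from 32 to 48 mm
- coil_grip (a point): centre of the square block on top of the green bobbin, on the axis, 40 mm above its underside: 50 x 50 mm, 16 mm tall, flats along x and y (axes as coil_mid). Best gripped here from above, across y, so that no finger stands between bobbin and guard plate
- coil_tip (a point): very end of the green bobbin's flat tongue, on its centre line, 86 mm along x from the bobbin's axis and 3 mm above its underside (21 mm below coil_mid); axes as coil_mid. The tongue is 24 mm wide, 6 mm thick, has a half-round end (radius 12 mm) and reaches 50 mm beyond the edge of the bottom disc
- spare_mid (a point): a second coil of the same shape and size, brass-coloured winding on a BLUE bobbin, to be left on its post; point on its axis, 24 mm above its underside
- rack: dark wooden coil rack, 110 x 260 x 25 mm, fixed; origin at the centre of its underside. Two upright steel posts, 16 mm across, at y = -75 and +75 mm in its frame, reach from its top (25 mm) to 87 mm above the bench. A coil sits over each post, its underside on the rack; which coil is on which post varies
- slot (a point): centre of the mouth of the slot in the tester's guard plate, 56 mm above the bench. x points straight into the slot, level, away from the robot's side; y along its width; z up. Slot 26 mm wide, 8 mm high (2 mm more than the tongue each way). Black lips flare it by about 4 mm a side over the first 4 mm of depth; the straight part is 4 to 10 mm deep, then open air
- tester: coil tester, fixed: upright yellow guard plate 130 mm wide, 100 mm tall, 6 mm thick; behind it a grey base 30 mm high and 120 mm deep with a blue screen, and two black sensor heads 70 mm high, their inner faces 48 mm apart, axes 45 mm behind the mouth. Origin on the bench below the slot's mouth, axes as slot
- pot: bystander: wooden lidded pot, 88 mm across, 85 mm tall; origin at the centre of its underside
- tape: bystander: black tape roll lying flat, 96 mm across, 24 mm tall; origin at the centre of its underside
- driver: bystander: screwdriver lying flat
- tower: bystander: black printed tower, 40 mm square, 90 mm tall; origin at the centre of its underside
- bracket: bystander: orange printed U-shaped bracket lying flat, 90 x 68 x 25 mm; origin at the centre of its underside
- flask: bystander: grey drinks bottle, 70 mm across, 200 mm tall; origin at the centre of its underside
Not all that is in view belongs to the job. Of the things shaped like the part that bears coil_mid, the green one is meant.

How it is judged (in metres and radians):
On the way:
1. the green coil is drawn up clear of its post (height (world z) of coil_mid above 0.113 m), for 0.05 s.
At the end, for the whole second after the job is handed in: Green coil gripped (over 3 N): tongue end 28 mm or more past the slot mouth, within 4 mm of its centre line and 0.15 rad; bobbin upright within 0.12 rad, axis 30 mm or more before the mouth, middle over 65 mm up, below 20 mm/s; under 8 N on the tester, off the rack (x of coil_tip in the frame of slot above 0.028 m and x of coil_mid in the frame of slot below -0.03 m and y of coil_tip in the frame of slot between -0.004 and 0.004 m and z of coil_tip in the frame of slot between -0.004 and 0.004 m and angle between the x axis of coil_mid and the x axis of slot, either way round below 0.15 rad and angle between coil_mid's own z axis and vertical below 0.12 rad and height (world z) of coil_mid above 0.065 m and contact force between the fingers and coil above 3 N and contact force between coil and tester below 8 N and contact force between coil and rack below 0.2 N and linear speed of coil below 0.02 m/s); the arm keeps its last pose, push and grip.
It fails at once if the blue coil is moved more than 15 mm or taken off its post (distance of spare_mid from where it was at the start of the episode above 0.015 m).
It fails at once if a bystander on the bench is shifted or knocked over (moved more than 20 mm or tipped more than 0.5 rad) (distance of any of pot, tape, driver, tower, bracket, flask from where it was at the start of the episode above 0.02 m or angle between any of pot, tower, flask's own z axis and vertical above 0.5 rad).
It also fails if it takes over 42 s, if anything falls off the work surface, if the arm or the gripper's body presses on something with over 40 N, if the wrist force passes 120 N, or if a joint passes its speed limit or range.

ROBOT

A 6-joint arm with a two-finger parallel gripper is mounted at the origin on the work surface. World frame = base frame: x ahead of the robot, y to its left, z up, the work surface at z = 0. Lengths are in m, angles in degrees, forces in N, time in s.
With the tool pointing down it reaches from about 0.35 to 0.875 m from the base axis. Payload 4.2 kg.
Tool frame: the origin (TCP) lies midway between the tips of the shut fingers; the grasp point (between the pads) lies 19 mm behind it; y points along the fingers, z is the direction in which the jaws open and shut, and the axes are right-handed (so a half turn about y gives the same grasp; the last joint's range is limited). The gripper opens to 87 mm and grips with 3 to 60 N. Pads are 19 mm wide; open, the fingers measure 117 mm over their backs; the gripper's body (75 mm by 190 mm) begins 51 mm behind the grasp point.
Start: joints at [81.738, 22.042, 0.453, 0, -68.411, -14.817], TCP at [0.245, 0.575, 0.223] pointing down, gripper open.
Joint ranges: [-179.83, 179.83], [-69.29, 118.12], [-61.27, 80.66], [-181.25, 117.63], [-171.15, -9.14], [-177.46, 177.46]. Speed limits (degrees/s): [159.86, 159.86, 180, 180, 180, 180].

INTERFACE

Orientations are given as [roll, pitch, yaw] about the fixed x, y, z axes, in that order (R = Rz(yaw) Ry(pitch) Rx(roll)).
In Python, from workcell import env gives the robot as it stands. The module is installed in compiled form; this text tells all that it offers. Calls block until the motion is done:
- env.goto(position, orientation): joint-space move of the TCP to a pose.
- env.move_straight(position, rotation=None, rate=0.15, force_limit=None): straight line of the TCP; rotation=None keeps the orientation; rate is the mean speed in m/s. With force_limit (N) it stops when the force on the tool has changed by that much, and returns True; else False.
- env.set_joints(angles): joint-space move.
- env.gripper_to(opening, grasp_force=None): opening from 0.0 (shut) to 1.0 (fully open); grasp_force is the grip in N (None keeps the last); returns when the fingers have stopped.
- env.dwell(seconds).
- env.inverse_kinematics(position, orientation): joint angles nearest the present ones, or None.
- env.read_state(): the state.
- env.grab_frame(name): name is "side" or "top"; returns a dict with "image" (384x512x3 uint8, blue, green, red), "fx", "fy", "cx", "cy" (pixels), "D" ([k1, k2, p1, p2, k3] as OpenCV has them; the pictures are not rectified), "position" and "orientation" of the camera in the world. Camera axes: x right, y up, looking along -z (the intrinsics and any distortion apply to the point x, -y, -z); pixel columns grow to the right and rows downward; lengths in m; the calibration is good to about 2 mm. A picture is of the moment at which its call begins. There is no depth.
A pose or a line that the arm cannot do raises env.Unreachable and nothing moves.
- env.close_job(): hands the job in, once; it reports no verdict.
Trained networks look in a picture, given as the dict that the camera call returned (one of the last four; its "shot" number tells which), for a name from the list of things; names that differ only in an ending like _2 or _b are one class to them, and where a whole thing is asked for, a point or a joint stands for the part that bears it (a point fixed in the world has none). Each returns a list of dicts, best first, with "score" (0 to 1); they miss things now and then, are a little off and sometimes report something else, mostly with a low value. They report only what shows in the picture. A call takes as long as a camera call. They do not tell look-alikes from the thing itself.
- env.search_frame(picture, thing): "xyz" ([x, y, z] in m, in world coordinates, good to about 4 mm: the middle of the surface that is visible of it).
- env.trace(picture, thing): "mask" (384x512 bool, what is visible of it).
The state is a dict: "clock": time; "joint_positions": joint angles; "qvel": joint speeds; "joint_torque": joint torques, N m; "position": TCP position; "tool_rot": TCP orientation; "force": force on the tool from outside, world axes, zero at the start; "wrist_torque": the same for the moment, N m; "opening": opening from 0.0 (shut) to 1.0 (fully open).
Only numpy, scipy, OpenCV 4.12 (cv2) and the standard library are available. Lean on these libraries where they do the work, as an engineer would, in place of code of your own. Each camera call takes 0.05 s, during which the arm holds its last target.

## Working session

There is one attempt and no reset: what is moved stays moved. The work goes in short steps, each a Python script; the robot and the scene stay as the last script left them, time stands still between calls to the robot, and variables do not carry over. Pictures are saved under pics/ and viewed, and the job is handed in when it is done.

```bash
mkdir -p pics; ls
python3 - <<'E'
from workcell import env
import cv2
s=env.read_state();print(s)
for n in("top","side"):
    p=env.grab_frame(n);cv2.imwrite(f"pics/{n}0.png",p["image"])
    print({k:v for k,v in p.items() if k!="image"})
    for t in("coil_mid","spare_mid","coil_grip","coil_tip","slot","rack","tester","pot","tape","driver","tower","bracket","flask"):
        try: print(t,[(d["score"],[round(float(x),4) for x in d["xyz"]]) for d in env.search_frame(p,t)][:3])
        except Exception as e: print(t,e)
print(env.read_state()["clock"])
E
```

```text
pics
{'clock': 0.0, 'joint_positions': array([ 8.17397688e+01,  2.20898037e+01,  3.78677609e-01, -2.95799914e-02,
       -6.84118455e+01, -1.48159832e+01]), 'qvel': array([-0.03347194,  0.05063025, -0.01792556,  0.07124468,  0.06983249,
        0.03905233]), 'joint_torque': array([ 2.36120641e-04, -3.90668750e+01,  1.87408215e+01,  4.21988055e+00,
        1.11978175e-02, -1.78773894e-04]), 'position': array([0.24471906, 0.57442613, 0.22146065]), 'tool_rot': array([-8.98740870e+01,  4.87847589e-03,  1.56912878e+02]), 'force': array([-0.20376329, -0.31144277,  0.75108031]), 'wrist_torque': array([ 0.03086409, -0.03221304,  0.02115006]), 'opening': 0.9985661292132334}
{'fx': 482.3795684185087, 'fy': 482.3795684185087, 'cx': 257.5394271686717, 'cy': 192.05530979081, 'D': array([-0.01691434,  0.        ,  0.        ,  0.        ,  0.        ]), 'position': array([ 0.29934548, -0.02322461,  1.74667484]), 'orientation': array([  6.12234649,  -0.28091729, -88.81730822]), 'shot': 1}
coil_mid [(0.79, [0.6062, 0.441, 0.0316]), (0.71, [0.4705, 0.1415, 0.0325]), (0.66, [0.2472, 0.2143, 0.0015])]

[... 1146 characters left out ...]
[(0.88, [0.5066, 0.273, 0.041])]
coil_grip [(0.96, [0.2339, 0.2059, 0.0156]), (0.84, [0.4662, 0.1247, 0.0472]), (0.84, [0.6103, 0.427, 0.0227])]
coil_tip [(0.96, [0.4617, 0.1263, 0.0412]), (0.81, [0.6354, -0.0792, 0.035]), (0.75, [0.6076, 0.4277, 0.0228])]
slot [(0.87, [0.6219, -0.2652, 0.0312])]
rack []
tester [(0.75, [0.6232, -0.2624, 0.0312])]
pot [(0.79, [0.711, 0.0982, 0.0644])]
tape [(0.73, [0.5124, 0.2729, 0.0378]), (0.65, [0.4358, -0.3838, 0.0256]), (0.19, [0.4644, 0.1242, 0.0486])]
driver [(0.91, [0.3374, -0.2177, 0.0209]), (0.16, [0.7089, 0.0976, 0.063])]
tower [(0.57, [0.6831, 0.3096, 0.0498])]
bracket [(0.6, [0.4047, -0.0682, 0.0234])]
flask [(0.73, [0.5726, -0.4733, 0.112])]
1.4
```

View pics/top0.png

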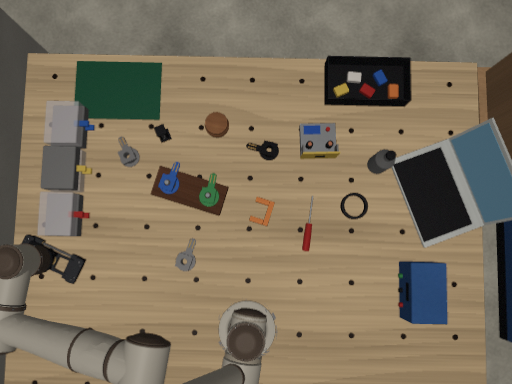

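View pics/side0.png

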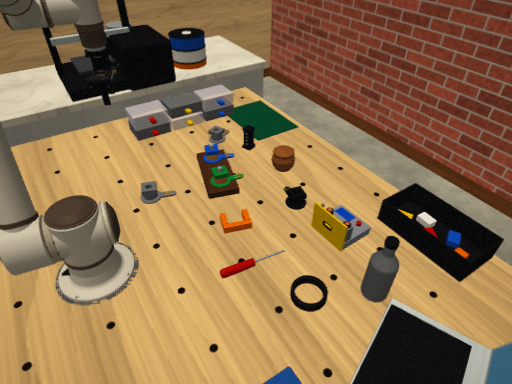

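```bash
cat > h.py <<'E'
import numpy as np, cv2, json
from scipy.spatial.transform import Rotation as R
def cam(p):
    Rw=R.from_euler('xyz',p["orientation"],degrees=True).as_matrix()
    K=np.array([[p["fx"],0,p["cx"]],[0,p["fy"],p["cy"]],[0,0,1]])
    return Rw,np.asarray(p["position"]),K,np.asarray(p["D"])
def proj(p,X):
    Rw,t,K,D=cam(p); X=np.atleast_2d(X)
    C=((X-t)@Rw)*[1,-1,-1]
    return cv2.projectPoints(C.astype(float),np.zeros(3),np.zeros(3),K,D)[0][:,0]
def back(p,uv,z):
    Rw,t,K,D=cam(p)
    n=cv2.undistortPoints(np.array(uv,float).reshape(-1,1,2),K,D)[:,0]
    d=np.c_[n[:,0],-n[:,1],-np.ones(len(n))]@Rw.T
    return t+d*((z-t[2])/d[:,2])[:,None]
def crop(p,c,w,h,s,name,pts=None):
    x,y=int(c[0]-w/2),int(c[1]-h/2)
    im=cv2.resize(p["image"][max(y,0):y+h,max(x,0):x+w],None,fx=s,fy=s,interpolation=cv2.INTER_CUBIC)
    if pts is not None:
        for u in pts: cv2.circle(im,(int((u[0]-max(x,0)+.5)*s),int((u[1]-max(y,0)+.5)*s)),1,(255,0,255),-1)
    cv2.imwrite(name,im)
E
python3 - <<'E'
from workcell import env
from h import *
import pickle
P={}
for n in("top","side"):
    p=env.grab_frame(n);P[n]=p
pickle.dump(P,open("P0.pkl","wb"))
for n in P:
    for k,X in dict(coil=[.48,.14,.04],test=[.66,-.25,.05]).items():
        u=proj(P[n],X)[0];print(n,k,u)
        crop(P[n],u,80,60,10,f"pics/{n}_{k}.png")
E
```

```text
top coil [210.36332235 191.77387842]
top test [320.62775381 143.78764577]
side coil [224.01320384 176.80577686]
side test [338.38099156 221.13549749]
```

View pics/top_coil.png

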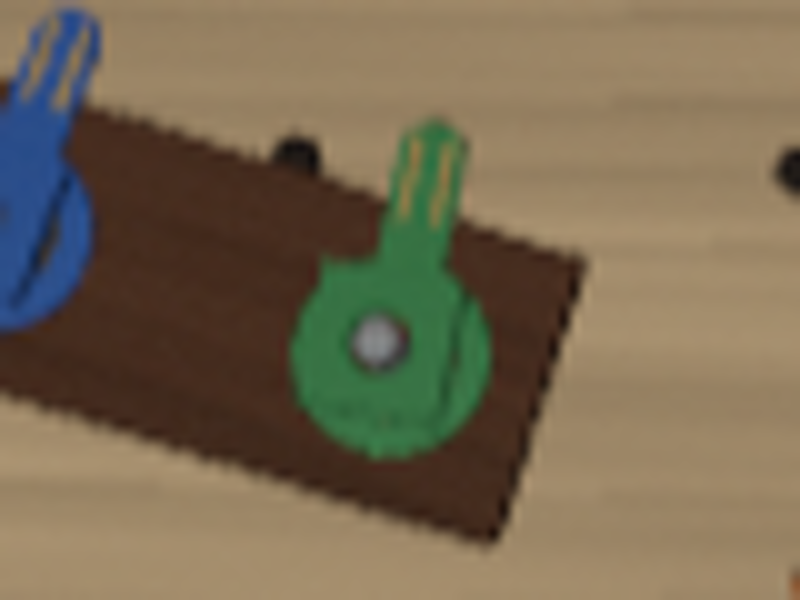

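View pics/side_coil.png

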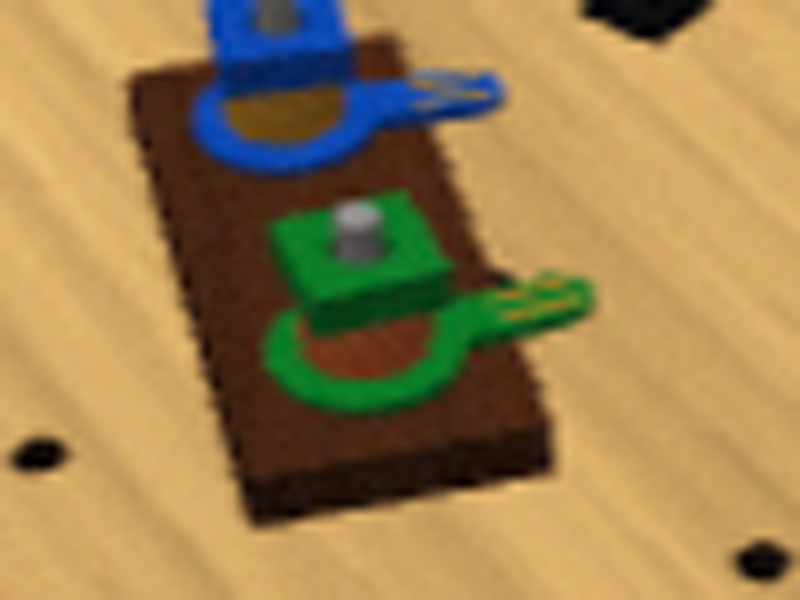

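View pics/top_test.png

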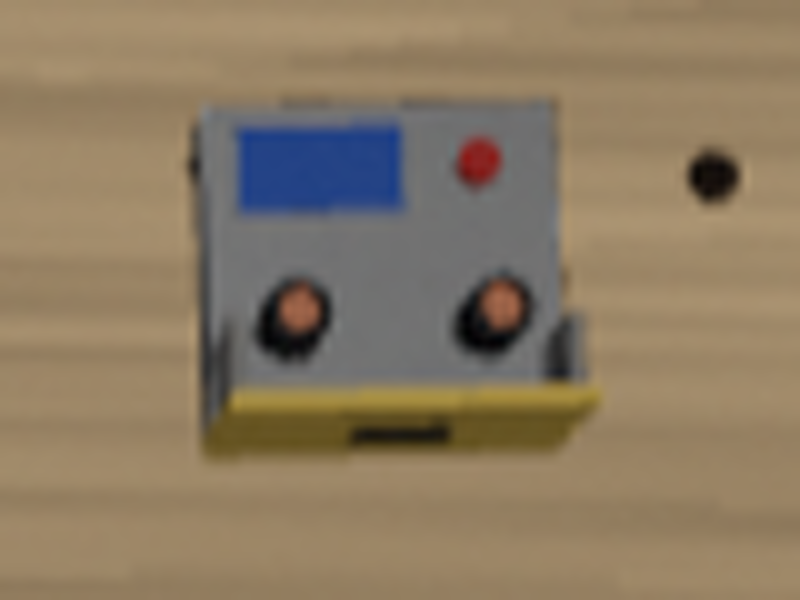

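View pics/side_test.png

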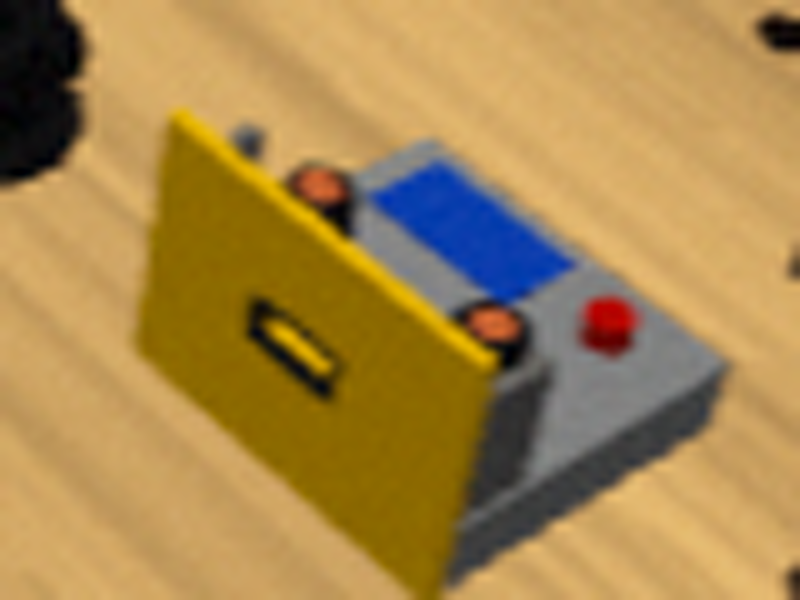

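```bash
cat > fit.py <<'E'
from h import *
from scipy.optimize import minimize
S=8
def T(x,y,z,yaw,pts):
    c,s=np.cos(yaw),np.sin(yaw); pts=np.asarray(pts,float)
    return np.c_[x+c*pts[:,0]-s*pts[:,1], y+s*pts[:,0]+c*pts[:,1], z+pts[:,2]]
def prism(poly,z0,z1): return np.vstack([np.c_[poly,np.full(len(poly),z)] for z in(z0,z1)])
a=np.linspace(0,2*np.pi,48,endpoint=False); ring=np.c_[np.cos(a),np.sin(a)]
b=np.linspace(-np.pi/2,np.pi/2,15)
tong=np.vstack([[[0,-.012]],np.c_[.074+.012*np.cos(b),.012*np.sin(b)],[[0,.012]]])
sq=np.array([[-1,-1],[1,-1],[1,1],[-1,1]])*.025
# coil frame here: origin at coil_mid
COIL=[prism(.036*ring,-.024,-.018),prism(tong,-.024,-.018),prism(.024*ring,-.018,.008),prism(sq,.008,.024)]
PLATE=[prism(np.array([[.004,-.065],[.010,-.065],[.010,.065],[.004,.065]]),0,.1)]
POST=prism(.008*ring,-.024,.038)
def render(p,parts,box):
    x0,y0,w,h=box; im=np.zeros((h*S,w*S),np.uint8)
    for P in parts:
        u=(proj(p,P)-[x0,y0]+.5)*S-.5
        cv2.fillConvexPoly(im,np.round(cv2.convexHull(u.astype(np.float32))*16).astype(np.int32),255,shift=4)
    return cv2.resize(im,(w,h),interpolation=cv2.INTER_AREA)/255.
def hsv(p,box):
    x0,y0,w,h=box
    return cv2.cvtColor(p["image"][y0:y0+h,x0:x0+w],cv2.COLOR_BGR2HSV)
def show(p,parts,box,name,s=8):
    x0,y0,w,h=box
    im=cv2.resize(p["image"][y0:y0+h,x0:x0+w],None,fx=s,fy=s,interpolation=cv2.INTER_CUBIC)
    for P in parts:
        hull=cv2.convexHull(((proj(p,P)-[x0,y0]+.5)*s-.5).astype(np.float32))
        cv2.polylines(im,[np.round(hull*16).astype(np.int32)],True,(255,0,255),1,cv2.LINE_AA,4)
    cv2.imwrite(name,im)
E
cat > fit0.py <<'E'
from fit import *
import pickle
P=pickle.load(open("P0.pkl","rb"))
B=dict(coil=dict(top=(190,172,36,48),side=(205,160,45,50)),test=dict(top=(292,140,55,25),side=(305,195,50,62)))
M={}
for n in P:
    k=hsv(P[n],B["coil"][n]);m=((k[...,0]>45)&(k[...,0]<85)&(k[...,1]>90)).astype(np.uint8)
    # fill winding/post holes
    m=cv2.morphologyEx(np.pad(m,10),cv2.MORPH_CLOSE,cv2.getStructuringElement(cv2.MORPH_ELLIPSE,(9,9)))[10:-10,10:-10] if n=="top" else m
    M["coil",n]=m
    k=hsv(P[n],B["test"][n]);m=((k[...,0]>22)&(k[...,0]<32)&(k[...,1]>150)).astype(np.uint8)
    m=cv2.morphologyEx(np.pad(m,12),cv2.MORPH_CLOSE,np.ones((11,11),np.uint8))[12:-12,12:-12]
    M["test",n]=m
    for q in("coil","test"): cv2.imwrite(f"pics/m_{q}_{n}.png",cv2.resize(M[q,n]*255,None,fx=6,fy=6,interpolation=0))
def fit(q,ns,x0,parts,z):
    def f(v):
        c=0
        for n in ns:
            r=render(P[n],[T(v[0],v[1],z,v[2],p) for p in parts],B[q][n])
            m=M[q,n].astype(float)
            if q=="coil" and n=="side": # ignore winding and post
                w=np.ones_like(m)
                w-=np.maximum(render(P[n],[T(v[0],v[1],z,v[2],COIL[2])],B[q][n]),render(P[n],[T(v[0],v[1],z,v[2],POST)],B[q][n])) *(m<.5)
                c+=(w*(cv2.GaussianBlur(r,(0,0),.7)-cv2.GaussianBlur(m,(0,0),.7))**2).sum()
            else: c+=((cv2.GaussianBlur(r,(0,0),.7)-cv2.GaussianBlur(m,(0,0),.7))**2).sum()
        return c
    best=None
    for d in([0,0,0],[.006,0,.1],[0,.006,-.1]):
        x=np.array(x0)+d
        s=minimize(f,x,method="Nelder-Mead",options=dict(initial_simplex=[x,x+[.008,0,0],x+[0,.008,0],x+[0,0,.12]],xatol=1e-5,fatol=1e-4))
        if best is None or s.fun<best.fun: best=s
    return best.x,best.fun
for q,x0,parts,z in(("coil",[.475,.14,0.],COIL,.049),("test",[.64,-.25,0.],PLATE,0.)):
    for ns in(["top"],["side"],["top","side"]):
        v,c=fit(q,ns,x0,parts,z); print(q,ns,v.round(4),np.degrees(v[2]).round(2),round(c,2))
    for n in P: show(P[n],[T(v[0],v[1],z,v[2],p) for p in parts],B[q][n],f"pics/f_{q}_{n}.png",10)
E
python3 fit0.py
python3 - <<'E'
import cv2,numpy as np
t=[cv2.imread(f"pics/f_{q}_{n}.png") for q in("coil","test") for n in("top","side")]
H=620
c=np.zeros((1120,1020,3),np.uint8)
def put(i,x,y): c[y:y+t[i].shape[0],x:x+t[i].shape[1]]=t[i]
put(0,0,0);put(1,400,0);put(2,0,520)
cv2.imwrite("pics/fitA.png",cv2.resize(c[:,:900],None,fx=.53,fy=.53,interpolation=cv2.INTER_AREA))
E
```

```text
coil ['top'] [ 0.4658  0.1473 -0.1741] -9.98 3.98
coil ['side'] [ 0.4661  0.1443 -0.1893] -10.85 18.1
coil ['top', 'side'] [ 0.4664  0.1462 -0.1725] -9.88 28.22
test ['top'] [ 0.4711 -0.1842  1.7333] 99.31 15.26
test ['side'] [ 0.6136 -0.2476  0.0188] 1.08 13.65
test ['top', 'side'] [ 0.6139 -0.2476  0.0227] 1.3 177.66
```

View pics/fitA.png

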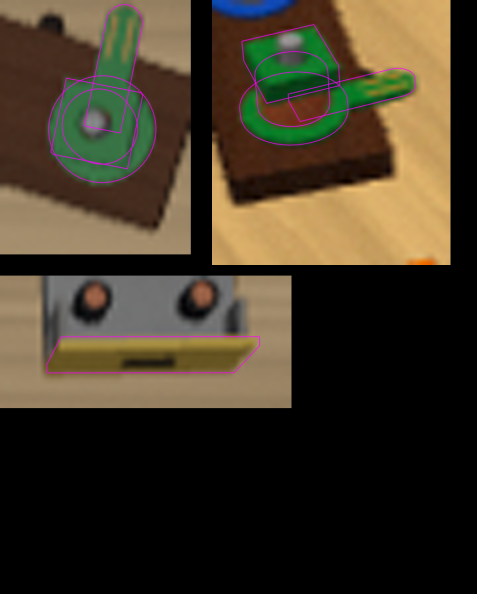

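View pics/f_test_side.png

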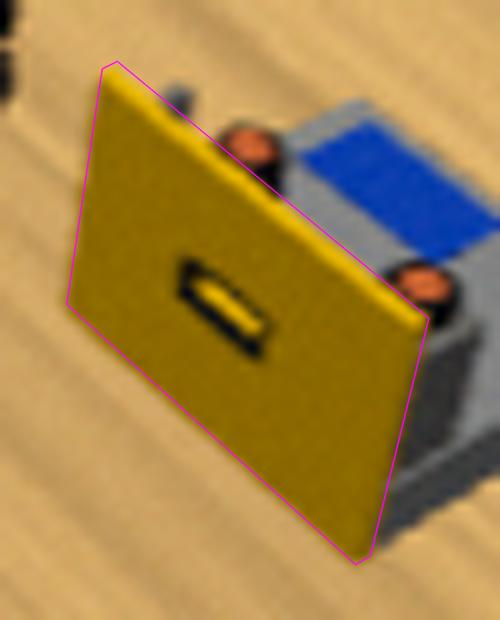

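```bash
sed -i 's/(k\[...,1\]>150)/(k[...,1]>(110 if n=="top" else 150))/' fit0.py
python3 - <<'E'
import pickle
from fit import *
P=pickle.load(open("P0.pkl","rb"))
k=hsv(P["top"],(292,140,55,25))
for r in range(8,22): print(r,[tuple(k[r,c]) for c in (15,25,35)], tuple(k[r,3]))
E
python3 fit0.py
```

```text
8 [(np.uint8(90), np.uint8(4), np.uint8(63)), (np.uint8(60), np.uint8(2), np.uint8(115)), (np.uint8(0), np.uint8(0), np.uint8(77))] (np.uint8(18), np.uint8(87), np.uint8(149))
9 [(np.uint8(0), np.uint8(0), np.uint8(103)), (np.uint8(0), np.uint8(0), np.uint8(114)), (np.uint8(90), np.uint8(2), np.uint8(113))] (np.uint8(18), np.uint8(88), np.uint8(153))
10 [(np.uint8(120), np.uint8(2), np.uint8(116)), (np.uint8(0), np.uint8(0), np.uint8(114)), (np.uint8(90), np.uint8(2), np.uint8(113))] (np.uint8(17), np.uint8(89), np.uint8(157))
11 [(np.uint8(21), np.uint8(51), np.uint8(130)), (np.uint8(21), np.uint8(70), np.uint8(138)), (np.uint8(21), np.uint8(69), np.uint8(137))] (np.uint8(18), np.uint8(88), np.uint8(157))
12 [(np.uint8(23), np.uint8(128), np.uint8(159)), (np.uint8(23), np.uint8(143), np.uint8(166)), (np.uint8(23), np.uint8(144), np.uint8(159))] (np.uint8(18), np.uint8(88), np.uint8(157))
13 [(np.uint8(23), np.uint8(159), np.uint8(156)), (np.uint8(23), np.uint8(159), np.uint8(151)), (np.uint8(22), np.uint8(160), np.uint8(140))] (np.uint8(18), np.uint8(88), np.uint8(157))
14 [(np.uint
[... 1086 characters left out ...]
uint8(159))
20 [(np.uint8(17), np.uint8(87), np.uint8(158)), (np.uint8(18), np.uint8(86), np.uint8(158)), (np.uint8(17), np.uint8(89), np.uint8(158))] (np.uint8(18), np.uint8(88), np.uint8(160))
21 [(np.uint8(18), np.uint8(88), np.uint8(157)), (np.uint8(17), np.uint8(87), np.uint8(158)), (np.uint8(18), np.uint8(90), np.uint8(156))] (np.uint8(18), np.uint8(88), np.uint8(157))
coil ['top'] [ 0.4658  0.1473 -0.1741] -9.98 3.98
coil ['side'] [ 0.4661  0.1443 -0.1893] -10.85 18.1
coil ['top', 'side'] [ 0.4664  0.1462 -0.1725] -9.88 28.22
test ['top'] [ 0.4771 -0.1842  1.8333] 105.04 35.17
test ['side'] [ 0.6136 -0.2476  0.0188] 1.08 13.65
test ['top', 'side'] [ 0.6143 -0.2474  0.0223] 1.28 157.73
```

View pics/m_test_top.png

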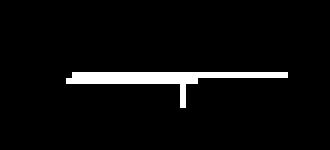

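Hue threshold was too strict in the top view; loosen it, and restart from a better initial guess.

```bash
sed -i 's/(k\[...,0\]>22)/(k[...,0]>(19 if n=="top" else 22))/; s/\[.64,-.25,0.\]/[.614,-.2476,0.02]/' fit0.py; python3 fit0.py
```

```text
coil ['top'] [ 0.4658  0.1473 -0.1741] -9.98 3.98
coil ['side'] [ 0.4661  0.1443 -0.1893] -10.85 18.1
coil ['top', 'side'] [ 0.4664  0.1462 -0.1725] -9.88 28.22
test ['top'] [ 0.6131 -0.2452  0.0516] 2.96 3.13
test ['side'] [ 0.6136 -0.2477  0.0149] 0.85 13.5
test ['top', 'side'] [ 0.6135 -0.2472  0.0299] 1.71 22.11
```

View pics/f_test_top.png

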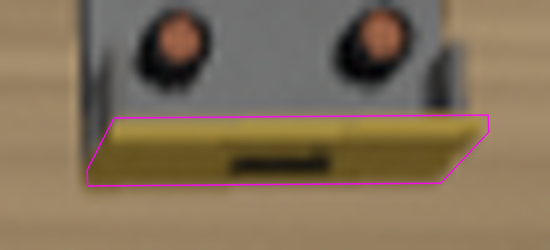

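Things that could be taken for the target (top view): green (209,193), blue (170,182), grey (186,258), grey (128,153), black (266,150). I choose the green one. The close crops show a copper winding, green block and disc on the rack post, matching the description. The coil-to-slot offset agrees between the two cameras to under 1 mm (top-minus-side bias of about 2.7 mm in y).

Run:
```python
from workcell import env
import numpy as np
from h import *
c=np.array([.466,.146])
for y in(-10.3,169.7):
    print(y,env.inverse_kinematics([*c,.15],[-90,0,y]),env.inverse_kinematics([.55,-.2465,.074],[-90,0,y+12]))
yaw=-10.3 if False else None
```

```text
-10.3 [ 3.64969807e+01  1.28271065e+01 -2.43593701e+01 -2.54444375e-14
 -5.28135235e+01 -1.36796981e+02] [-8.76609571e+00  2.79622797e+01 -1.34645700e+01 -2.54444375e-14
 -4.85731503e+01 -7.95339043e+01]
169.7 [ 3.64969807e+01  1.28271065e+01 -2.43593701e+01  2.54444375e-14
 -5.28135235e+01  4.32030193e+01] [-8.76609571e+00  2.79622797e+01 -1.34645700e+01  2.54444375e-14
 -4.85731503e+01  1.00466096e+02]
```

```bash
python3 - <<'E'
from workcell import env
import numpy as np
from h import *
np.set_printoptions(precision=4,suppress=True)
o=[-90,0,169.7]
env.goto([.466,.146,.16],o)
s=env.read_state();print(s["clock"],s["position"],s["tool_rot"],s["force"])
hit=env.move_straight([.466,.146,.049],o,rate=.08,force_limit=8)
s=env.read_state();print(hit,s["clock"],s["position"],s["tool_rot"],s["force"])
for n in("side","top"):
    p=env.grab_frame(n);u=proj(p,[.47,.146,.06])[0]
    crop(p,u,64,60,6,f"pics/g_{n}.png")
E
python3 -c "
import cv2,numpy as np
cv2.imwrite('pics/g.png',np.hstack([cv2.imread(f'pics/g_{n}.png') for n in('side','top')]))"
```

```text
3.275 [0.4663 0.1468 0.1602] [-90.0271   0.0326 169.7512] [ 0.6358 -0.1032  0.6603]
False 4.8083 [0.4663 0.1462 0.0495] [-90.0458   0.049  169.7086] [-0.3334 -0.3954  0.5075]
```

View pics/g.png

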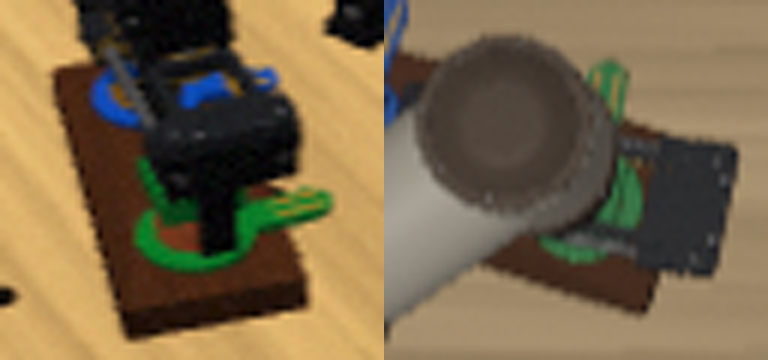

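The picture shows the jaws straddling the green block (side view, around (215,180) in the crop) with nothing else touched. Next: close the jaws and lift.

```bash
python3 - <<'E'
from workcell import env
import numpy as np
from h import *
np.set_printoptions(precision=4,suppress=True)
def st(t=""):
    s=env.read_state();print(t,s["clock"],s["position"],s["tool_rot"],s["force"],s["wrist_torque"],round(s["opening"],4));return s
env.gripper_to(0.0,40); s=st("closed")
p=s["position"]
env.move_straight([p[0],p[1],.075],rate=.06); st("part")
env.move_straight([p[0],p[1],.145],rate=.08); env.dwell(.3); st("up")
P={}
import pickle
for n in("side","top"):
    q=env.grab_frame(n);P[n]=q;u=proj(q,[.47,.146,.14])[0]
    crop(q,u,64,60,6,f"pics/u_{n}.png")
pickle.dump(P,open("P1.pkl","wb"))
E
python3 -c "
import cv2,numpy as np
cv2.imwrite('pics/u.png',np.hstack([cv2.imread(f'pics/u_{n}.png') for n in('side','top')]))"
```

```text
closed 5.6333 [0.4659 0.1459 0.049 ] [-89.9825  -0.0129 169.701 ] [-0.4716 -0.5753  0.4076] [-0.1427  0.0353  0.0215] 0.5682
part 6.2167 [0.4658 0.1459 0.0753] [-90.0318   0.0151 169.689 ] [ 0.3507  0.1075 -2.4247] [-0.0323  0.0054 -0.0366] 0.5715
up 7.5417 [0.4658 0.1458 0.1446] [-89.9671  -0.0334 169.6984] [ 0.1161  0.3967 -1.3563] [-0.0021  0.0256 -0.0604] 0.5723
```

View pics/u.png

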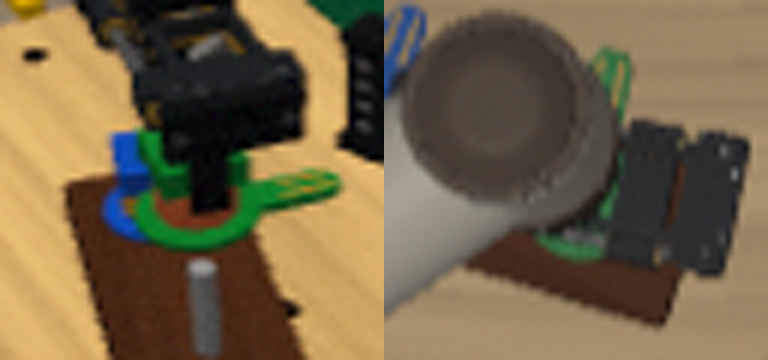

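Lifted: the bobbin is clear of the post and the blue coil is still seated. The opening reads 49.8 mm, which matches the 50 mm block. Next is the move in front of the slot and another look.

```bash
cat > slotlook.py <<'E'
from fit import *
E
python3 - <<'E'
from workcell import env
import numpy as np, pickle
from h import *
np.set_printoptions(precision=4,suppress=True)
def st(t=""):
    s=env.read_state();print(t,s["clock"],s["position"],s["tool_rot"],s["force"],s["wrist_torque"],round(s["opening"],4));return s
o=[-90,0,181.7]
env.move_straight([.495,-.2464,.150],o,rate=.15); st()
env.move_straight([.495,-.2464,.077],o,rate=.08,force_limit=8); env.dwell(.3);st()
P={}
for n in("side","top"):
    q=env.grab_frame(n);P[n]=q;u=proj(q,[.56,-.25,.08])[0];print(n,u)
    crop(q,u,80,70,8,f"pics/s_{n}.png")
pickle.dump(P,open("P2.pkl","wb"))
E
```

```text
10.4167 [ 0.495 -0.246  0.15 ] [ -90.004     0.0001 -178.2679] [ 0.9014  0.0258 -1.9864] [-0.0347  0.0157 -0.0727] 0.5716
 11.775 [ 0.4952 -0.2464  0.0774] [ -89.9916    0.0428 -178.3023] [-0.0956 -0.0335 -2.7767] [-0.0666  0.0118 -0.0421] 0.5664
side [313.9707 226.8761]
top [321.6034 170.1453]
```

View pics/s_side.png

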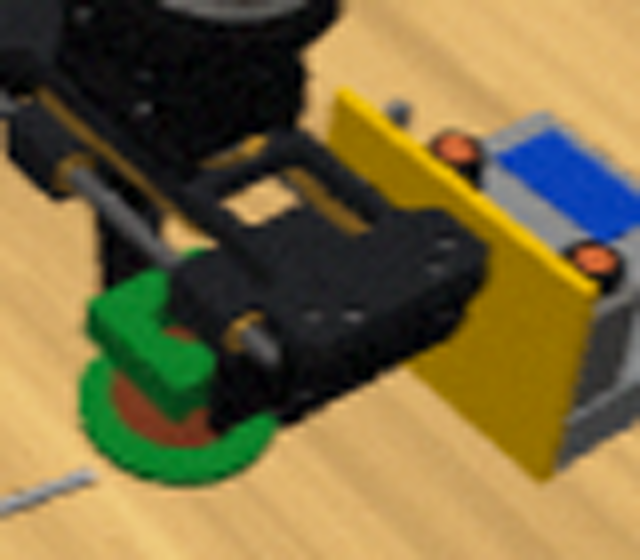

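View pics/s_top.png

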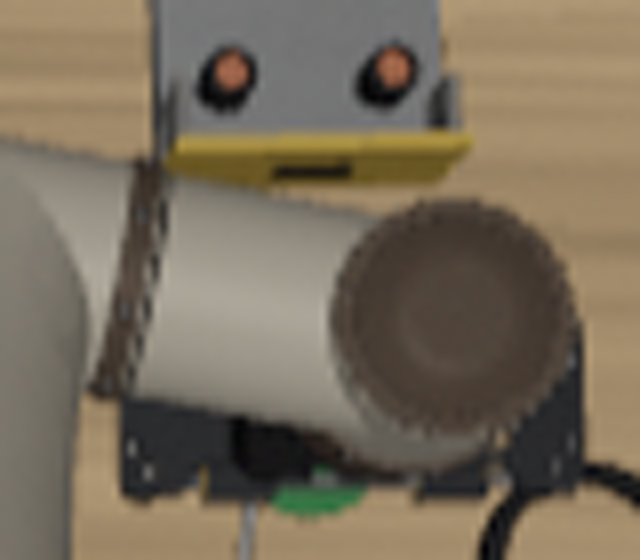

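Run:
```python
from fit import *
import pickle
P1=pickle.load(open("P1.pkl","rb"));P2=pickle.load(open("P2.pkl","rb"))
show(P1["side"],[T(.4658,.1458,.1446,np.radians(-10.3),p) for p in COIL],(200,125,52,50),"pics/o1.png",8)
show(P2["side"],[T(.4952,-.2464,.0774,np.radians(1.7),p) for p in COIL]+[T(.6133,-.2464,0,np.radians(1.7),PLATE[0])],(275,192,85,72),"pics/o2.png",8)
```

```text
(no output)
```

View pics/o1.png

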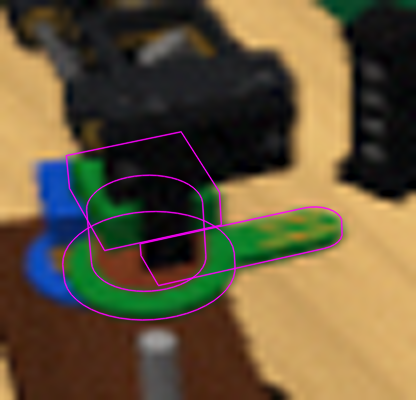

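View pics/o2.png

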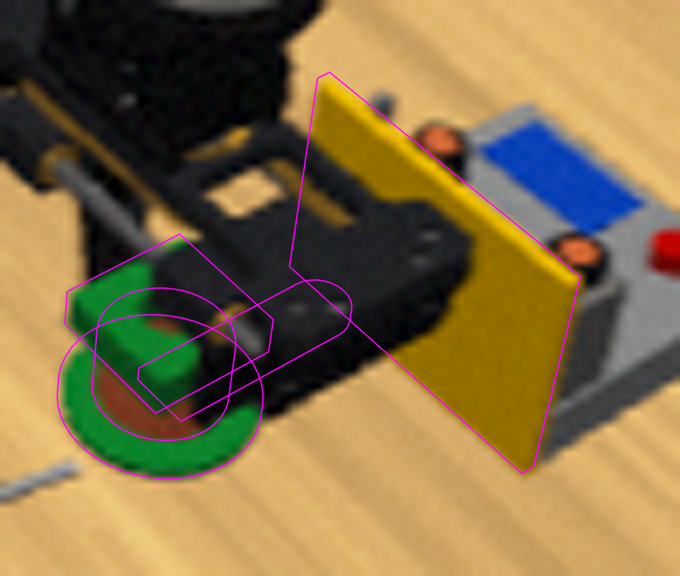

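The outlines agree with the pictures to about 0.5 px: the tongue tip when lifted (o1, at about (340,225)), and the plate and disc (o2). The tongue itself is hidden behind the gripper here. I'll line up along the slot axis and insert with a force limit.

```bash
cat > st.py <<'E'
from workcell import env
import numpy as np
np.set_printoptions(precision=4,suppress=True)
SX,SY,YAW=.6133,-.2464,1.7
def pose(d,lat=0,z=.077):   # d = tip depth past the mouth
    c,s=np.cos(np.radians(YAW)),np.sin(np.radians(YAW)); a=d-.086
    return [SX+a*c-lat*s,SY+a*s+lat*c,z]
O=[-90,0,180+YAW]
def st(t=""):
    s=env.read_state()
    c,q=np.cos(np.radians(YAW)),np.sin(np.radians(YAW))
    d=s["position"][:2]-[SX,SY]
    print(t,round(s["clock"],2),"tipdepth,lat mm",((d@[c,q]+.086)*1e3).round(2),(d@[-q,c]*1e3).round(2),"z",s["position"][2].round(4),s["tool_rot"],"F",s["force"],"M",s["wrist_torque"],round(s["opening"],4));return s
E
python3 - <<'E'
from st import *
env.move_straight(pose(-.025),O,rate=.05);env.dwell(.2);st("line")
print(env.move_straight(pose(-.004),O,rate=.04,force_limit=5));st("mouth")
print(env.move_straight(pose(.016),O,rate=.02,force_limit=4));st("in")
E
```

```text
line 12.38 tipdepth,lat mm -25.16 0.03 z 0.0769 [ -90.0056   -0.02   -178.3022] F [-0.9631 -0.2165 -1.9332] M [-0.0681  0.009   0.0409] 0.5687
False
mouth 13.06 tipdepth,lat mm -4.16 0.08 z 0.0768 [ -90.0123   -0.0319 -178.3021] F [ 0.1524  0.429  -2.4018] M [-0.0737  0.0367 -0.0285] 0.5708
False
in 14.21 tipdepth,lat mm 15.93 -0.09 z 0.0769 [ -89.9959    0.001  -178.3106] F [-0.3008 -0.6866 -3.2037] M [-0.4999  0.0857 -0.0398] 0.5676
```

Run:
```python
from st import *
print(env.move_straight(pose(.034),O,rate=.02,force_limit=5));env.dwell(.3);st("in")
for _ in range(3): env.dwell(.15);st()
from h import *
import pickle
P={}
for n in("side","top"):
    q=env.grab_frame(n);P[n]=q;u=proj(q,[.59,-.25,.08])[0]
    crop(q,u,80,70,8,f"pics/i_{n}.png")
pickle.dump(P,open("P3.pkl","wb"))
```

```text
False
in 15.56 tipdepth,lat mm 34.19 -0.04 z 0.077 [ -89.9945    0.0288 -178.3026] F [ 0.247  -2.7497 -2.973 ] M [-0.8203  0.0865 -0.1477] 0.5678
 15.71 tipdepth,lat mm 34.16 -0.02 z 0.077 [ -89.9956    0.0216 -178.3009] F [ 0.1199 -2.0622 -4.2962] M [-0.9044 -0.0704 -0.1726] 0.5738
 15.86 tipdepth,lat mm 34.15 -0.03 z 0.077 [ -89.9962    0.0197 -178.3012] F [ 0.7179 -2.9364 -3.0016] M [-0.8536 -0.127  -0.139 ] 0.5646
 16.01 tipdepth,lat mm 34.17 -0.03 z 0.077 [ -89.995     0.0222 -178.2989] F [ 1.0954 -2.6189 -3.5813] M [-0.8665 -0.1451 -0.1553] 0.5694
```

View pics/i_side.png

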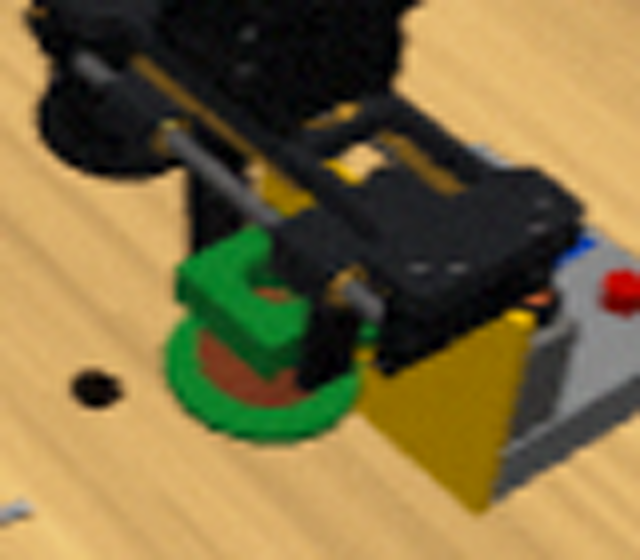

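View pics/i_top.png

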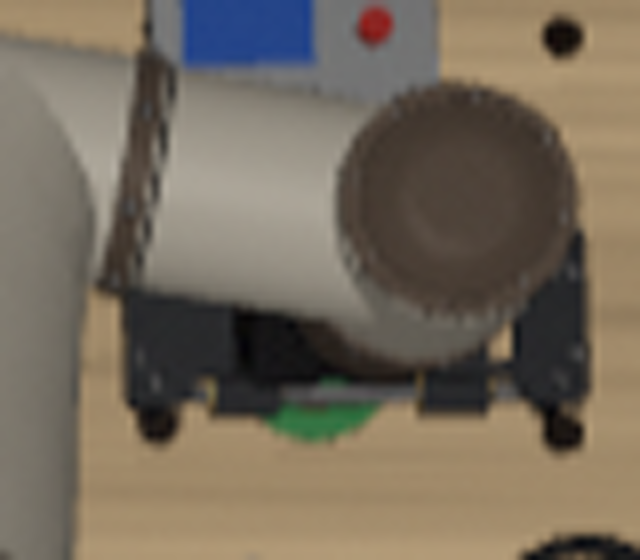

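Run:
```python
from st import *
def avg(t):
    F=[];M=[]
    for _ in range(6):
        env.dwell(.05);s=env.read_state();F.append(s["force"]);M.append(s["wrist_torque"])
    print(t,round(s["clock"],2),np.mean(F,0),np.mean(M,0),s["position"])
avg("now")
for l in(-.0006,-.0012):
    env.move_straight(pose(.034,l),O,rate=.01);env.dwell(.2);avg(l)
```

```text
now 16.41 [ 0.6499 -2.5793 -3.5722] [-0.8741 -0.1735 -0.1592] [ 0.5615 -0.2479  0.0771]
-0.0006 17.16 [ 0.1615 -0.0607 -2.0025] [-0.0434 -0.001   0.0212] [ 0.5614 -0.2485  0.077 ]
-0.0012 17.91 [-0.276  -0.4025 -1.868 ] [-0.0314  0.0102  0.0091] [ 0.5614 -0.2491  0.077 ]
```

Run:
```python
from st import *
from fit import *
s=st("final")
q=env.grab_frame("side")
x,y,z=s["position"];yw=np.radians(1.7)
show(q,[T(x,y,z,yw,p) for p in COIL]+[T(.6133,-.2476,0,yw,PLATE[0])],(290,185,75,72),"pics/fin1.png",8)
cv2.imwrite("pics/fin0.png",q["image"])
for t in("spare_mid","pot","tape","driver","tower","bracket","flask"):
    print(t,[(d["score"],np.round(d["xyz"],3)) for d in env.search_frame(q,t)][:2])
print(env.read_state()["qvel"])
```

```text
final 17.91 tipdepth,lat mm 34.04 -1.19 z 0.077 [ -89.9988    0.0056 -178.2985] F [-0.7474 -0.186  -1.6429] M [-0.0367 -0.0011  0.0104] 0.5698
spare_mid [(0.57, array([0.509, 0.271, 0.042]))]
pot [(0.67, array([0.71 , 0.1  , 0.064]))]
tape [(0.95, array([ 0.438, -0.383,  0.025]))]
driver [(0.6, array([ 0.334, -0.22 ,  0.024]))]
tower [(0.77, array([0.681, 0.308, 0.05 ]))]
bracket [(0.8, array([ 0.407, -0.067,  0.022]))]
flask [(0.86, array([ 0.574, -0.471,  0.115]))]
[ 0.0302  0.0325 -0.0838 -0.0894 -0.0183  0.0326]
```

View pics/fin1.png

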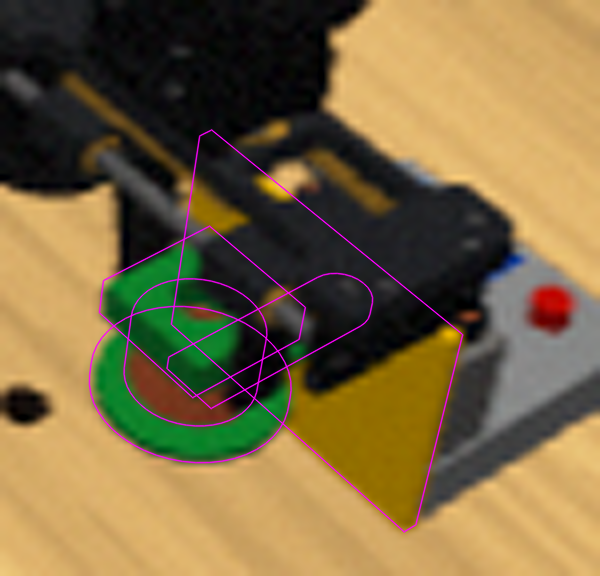

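View pics/fin0.png

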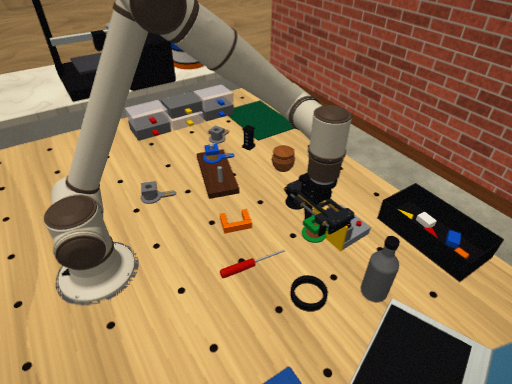

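The picture shows the green coil held in front of the plate at about (315,230). The blue coil is on its post at (212,153), and every bystander is within a few mm of its first position. The forces are back at the free-air level, so I'm handing in.

Run:
```python
from st import *
st("before"); env.close_job()
try: st("after")
except Exception as e: print(e)
```

```text
before 18.31 tipdepth,lat mm 33.98 -1.21 z 0.077 [ -90.0005   -0.0026 -178.3019] F [-0.1675 -0.3161 -3.5472] M [-0.0023 -0.0374 -0.0129] 0.5745
the job is handed in; nothing more can be done
the job is handed in; nothing more can be done
```

I lifted the green coil straight off its post, gripped across its block at 40 N. I then slid the tongue level into the slot and handed in at 18.3 s, still holding it.

**Position at hand-in:** the arm's reading puts the tongue tip about 34 mm past the slot mouth and the bobbin's axis about 52 mm in front of it. The middle of the coil is 77 mm up and the tool is level.

**Force on the tester:** after insertion the tongue was rubbing one side of the slot with about 2.6 N. Shifting 0.6 to 1.2 mm sideways brought the side force and wrist moments back to the free-air level. Single vertical readings still scattered between about -1.6 and -3.5 N.

**Other objects:** in the last side picture the blue coil was still on its post. The pot, tape, driver, tower, bracket and flask were all within about 4 mm of where they started, which is the accuracy of the detector.

**Checks that were weaker or disagreed:**
- **Camera offset:** the two cameras differed by about 2.7 mm in y. I settled that using the grip position.
- **Slot angle:** the estimates for the slot's direction ran from 0.9° to 3.0°. I used 1.7°, and the side rub suggests the true angle is a little smaller.
- **Hidden tongue:** the gripper hid the tongue in the slot from both cameras. The insertion depth therefore rests on arm readings and model fits, good to about 1–2 mm.

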